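Stand the toppled specimen bottle on the balance

TASK

The square specimen bottle has toppled and lies slanting on the near rim of the steel dissecting tray. Pick it up, turn it upright and set it down gently on the round pan of the bench balance, whose height differs each time, wholly on the pan and cap up, then let go of it; never overload the pan, neither by pressing nor by dropping the bottle on it. Leave the other things on the bench where they are.

Things in the scene. Friction and masses are not known exactly. Their poses are not given: they have to be found in the camera images.
- bottle: Toppled white bottle, 50 x 50 mm square for its lower 105 mm, then a shoulder, 32 mm neck and round 38 mm cap; 150 mm high, 0.28-0.52 kg. Origin: centre of its base; z from base to cap, x, y square to its flat sides. It slants: base edge on the bench, underside on the near rim about 83 mm up from the base, cap over the tray, about 26 degrees above level; two flat sides are upright
- tray: Fixed steel dissecting tray, 150 (x) x 240 (y) mm, walls 4 mm thick and 36 mm high, with a few shells lying in it. Origin: centre of its underside, on the bench; z up. The bottle leans over its -x wall. It may stand to the left or the right
- balance: Fixed bench balance, white housing 200 (x) x 190 (y) mm, 48 mm high, a display on its -x side (up to 53 mm high). Origin: centre of its underside, on the bench; z up. It may stand to the left or the right
- pan_centre (a point): Point fixed to the balance, on the pan's upright axis, on the housing 52 mm above the bench; z up. The round steel pan (diameter 140 mm, 4 mm thick) is centred above it on a post that is set higher or lower each time: the pan's upper face is 10 to 35 mm above this point, level; no reading tells how much, it must be felt or seen
- pan (a joint): How far the pan is pressed down, in m: 0 unloaded. It is sprung, about 3 N per mm; the bottle's own weight sinks it by 0.9 to 1.7 mm; from 3 mm it is overloaded, and 6 mm is the end of its travel
- vial: Bystander: small capped specimen vial standing between tray and balance, diameter 46 mm, height 73 mm; origin: centre of its base
- forceps: Bystander: steel forceps lying on the bench between tray and balance, 130 x 20 mm, 8 mm high; origin: centre of its underside
- thermometer: Bystander: green hand thermometer with a thin steel probe lying near the robot, 155 x 42 mm, 20 mm high; origin on its underside near the middle
- jar_a: Bystander: round jar with an orange cap standing behind, diameter 66 mm, height 115 mm; origin: centre of its base
- jar_b: Bystander: another such jar
- spare: Bystander: a second square bottle of the same kind, standing upright behind; origin: centre of its base
Not all that is in view belongs to the job. What is shaped like the bottle but red or turquoise is not meant.

How it is judged:
By the outcome, as a careful person would: the job done as asked, in the order asked, and still so for the second after the job is handed in, with the robot touching nothing.
It also fails if it takes over 45 s, if anything falls off the work surface, if the arm or the gripper's body presses on something with over 40 N, if the wrist force passes 120 N, or if a joint passes its speed limit or range.

ROBOT

A 6-joint arm with a two-finger parallel gripper is mounted at the origin on the work surface. World frame = base frame: x ahead of the robot, y to its left, z up, the work surface at z = 0. Lengths are in mm, angles in rad, forces in N, time in s.
With the tool pointing down it reaches from about 350 to 875 mm from the base axis. Payload 4.2 kg.
Tool frame: the origin (TCP) lies on the mounting face of the last link; the fingertips stand 173 mm ahead of it and the grasp point (between the pads) lies 155 mm ahead of it; z points along the fingers, y is the line along which they close (so a half turn about z gives the same grasp; the last joint's range is limited). The gripper opens to 85 mm and grips with 20 to 120 N. Pads are 22 mm wide; open, the fingers measure 114 mm over their backs; the gripper's body (76 mm by 85 mm) begins 54 mm behind the grasp point. The pads swing forward as they close: fully open they stand 13 mm farther back than shut.
Start: joints at [-0.975, 0.385, 0.008, 0, -1.194, -0.259], TCP at [206.558, -589.859, 404.712] pointing down, gripper open.
Joint ranges: [-3.14, 3.14], [-1.21, 2.06], [-1.07, 1.41], [-3.16, 2.05], [-2.99, -0.16], [-3.1, 3.1]. Speed limits (rad/s): [2.79, 2.79, 3.14, 3.14, 3.14, 3.14].

INTERFACE

Orientations are given as a unit quaternion [x, y, z, w].
In Python, from bench import arm gives the robot as it stands. The module is installed in compiled form; this text tells all that it offers.
- The arm moves only by the tool move_arm, never from a script. Its arguments are lists of equal length, an entry for each row: "fingers": the finger opening in mm, from 0 to 85.4; "travel": the shift along the tool's x, y, z in mm, a list of three; "dr": the turn, a rotation vector about the tool's x, y, z in rad, a list of three. A call has 1 to 10 rows; each row is the pose to reach, as a shift and turn from the pose commanded when the call began, along the tool's axes at that moment; what a row does not reach only later rows make up. A row lasts 1/10 s, in which the tool goes at most 50 mm and 8.59 degrees, less where a joint would pass 70% of its speed; a pose out of reach is approached as far as the arm can. A call with a gripper value outside its range is refused whole. The fingers move at their own pace and stop on an object; the grip force is fixed at half the most. Time passes only in rows, so rows that repeat a pose let the fingers close. It gives the time, the measured TCP pose, the force, the opening and the grip force at its end, in the units of the state.
- arm.read_state(): the state, without advancing time (a new reading comes with each control period).
- arm.get_image(name): name is "side" or "top" or "wrist"; returns the picture (384x512x3 uint8, red, green, blue); there is no depth.
- arm.camera_model(name): a dict with "intrinsics" (3x3 intrinsics, pixels), "pose" (4x4, takes a point from camera to world coordinates). Camera axes: x right, y up, looking along -z (the intrinsics and any distortion apply to the point x, -y, -z); pixel columns grow to the right and rows downward; lengths in mm; the calibration is good to about 2 mm. A picture is of the moment at which its call begins: read the wrist's pose just before it. camera_model takes no time and is no camera call; for the wrist camera it gives the pose at the moment of the call.
- arm.job_done(): hands the job in; it is judged then, once.
The state is a dict: "clock": time; "joints": joint angles; "joint_vel": joint speeds; "joint_efforts": joint torques, N m; "position": TCP position; "ee_rot": TCP orientation; "contact_force": force on the tool from outside, world axes, zero at the start; "wrist_torque": the same for the moment, N m; "gripper_width": finger opening in mm; "grasp_force": force on a finger pad.
Only numpy, scipy, OpenCV 4.12 (cv2) and the standard library are available. Lean on these libraries where they do the work, as an engineer would, in place of code of your own. Each camera call takes 0.05 s, during which the arm holds its last target. There are 200 camera calls.

## Working session

There is one attempt and no reset: what is moved stays moved. The work goes in short steps, Python scripts to look and compute and a tool call to move; the robot and the scene stay as the last step left them, time stands still between calls to the robot, and variables do not carry over. Pictures are saved under pics/ and viewed, at most 10 in all, crops included, and the job is handed in when it is done.

Besides the shell and the picture viewer there is one more tool, called after "Call:" as name(argument=value, ...) on one line, values as JSON. move_arm: Moves the arm, as the interface text tells. Its arguments: {"type":"object","properties":{"fingers":{"type":"array","items":{"type":"number"}},"travel":{"type":"array","items":{"type":"array","items":{"type":"number"}}},"dr":{"type":"array","items":{"type":"array","items":{"type":"number"}}}},"required":["fingers","travel","dr"]}

```bash
mkdir -p pics; ls
python3 - <<'E'
from bench import arm
import cv2,numpy as np
s=arm.read_state(); print(s)
for n in ("side","top"):
    im=arm.get_image(n); cv2.imwrite(f"pics/{n}0.png",im[:,:,::-1]); m=arm.camera_model(n); print(n,np.round(m["intrinsics"],1).tolist(),np.round(m["pose"],3).tolist(), m.keys())
E
```

```text
pics
{'clock': 0.0, 'joints': array([-9.75422485e-01,  3.85551685e-01,  6.59538118e-03, -5.10647173e-04,
       -1.19398470e+00, -2.58583350e-01]), 'joint_vel': array([ 0.000279  ,  0.00021371, -0.00071575, -0.00147697, -0.00062428,
        0.00112305]), 'joint_efforts': array([-1.70329713e-05, -3.92285657e+01,  1.88404298e+01,  4.18599442e+00,
       -4.51949338e-03, -1.79186287e-06]), 'position': array([ 206.48928156, -589.67665718,  403.61045954]), 'ee_rot': array([-1.67507538e-01,  9.85870183e-01,  1.07433799e-03, -2.28073958e-04]), 'contact_force': array([-0.25547596,  0.29340082,  0.16214167]), 'wrist_torque': array([0.06537223, 0.03553916, 0.01977852]), 'grasp_force': 0.0, 'gripper_width': 85.4111575716449}
side [[424.2, 0.0, 252.2], [0.0, 424.2, 200.4], [0.0, 0.0, 1.0]] [[-0.975, 0.128, -0.179, 298.604], [-0.22, -0.551, 0.805, 886.324], [0.004, 0.825, 0.565, 837.981], [0.0, 0.0, 0.0, 1.0]] dict_keys(['intrinsics', 'pose'])
top [[404.0, 0.0, 246.2], [0.0, 404.0, 191.6], [0.0, 0.0, 1.0]] [[0.008, 0.983, -0.183, 314.176], [-1.0, 0.004, -0.022, -209.156], [-0.021, 0.183, 0.983, 1297.062], [0.0, 0.0, 0.0, 1.0]] dict_keys(['intrinsics', 'pose'])
```

View pics/side0.png

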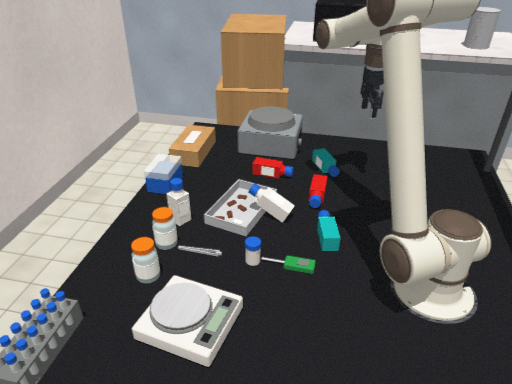

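View pics/top0.png

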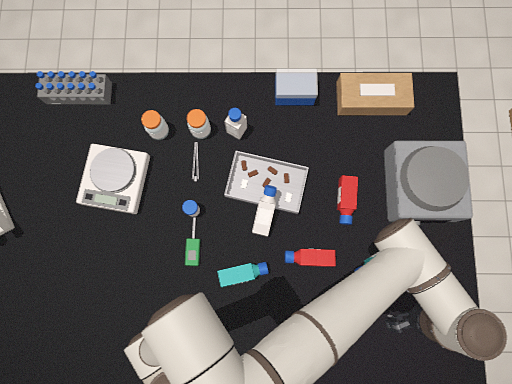

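Side view: bottle lies over the tray at (270,203) with its blue cap at (256,190). The balance pan is at (181,306). Top view: bottle is at (263,214), cap at (270,192) and pan at (112,170). Turquoise and red lookalikes lie to the robot's side of the tray.

```bash
cat > h.py <<'E'
import numpy as np,cv2
from bench import arm
def ray(n,uv,m=None):
    m=m or arm.camera_model(n);K=np.array(m["intrinsics"]);P=np.array(m["pose"])
    d=np.linalg.inv(K)@[uv[0],uv[1],1]; d=P[:3,:3]@[d[0],-d[1],-d[2]]
    return P[:3,3],d/np.linalg.norm(d)
def onz(n,uv,z,m=None):
    o,d=ray(n,uv,m);return o+d*(z-o[2])/d[2]
def tri(rs):
    A=sum(np.eye(3)-np.outer(d,d) for o,d in rs);b=sum((np.eye(3)-np.outer(d,d))@o for o,d in rs)
    return np.linalg.solve(A,b)
def proj(n,p,m=None):
    m=m or arm.camera_model(n);P=np.array(m["pose"]);q=P[:3,:3].T@(np.array(p)-P[:3,3]);q=np.array(m["intrinsics"])@[q[0],-q[1],-q[2]]
    return q[:2]/q[2]
E
python3 - <<'E'
from h import *
t=cv2.imread("pics/top0.png");s=cv2.imread("pics/side0.png")
def crop(im,x,y,w,h,W=400,H=300): return cv2.resize(im[y:y+h,x:x+w],(W,H),interpolation=cv2.INTER_CUBIC)
c=np.vstack([np.hstack([crop(t,220,160,80,60+20*0,),crop(t,72,140,80,60)]),np.hstack([crop(s,230,170,80,60),crop(s,130,270,120,90)])])
c[:300,:400]=crop(t,220,180,80,60)
cv2.imwrite("pics/c1.png",c)
print("tray",[onz("top",p,36).round() for p in [(236,151),(308,163),(301,213),(226,197)]])
print("pan",onz("top",(112,170),75).round(),onz("side",(181,305),75).round())
print("cap",tri([ray("top",(270.5,191)),ray("side",(255.5,189.5))]).round())
print("vial",onz("top",(190,208),73).round(),onz("side",(253,243),73))
for nm,p in dict(spare=(236,114),jarA=(197,117),jarB=(152,119)).items(): print(nm,onz("top",p,130).round())
E
```

```text
tray [array([ 683., -147.,   36.]), array([ 643., -378.,   36.]), array([ 481., -353.,   36.]), array([ 531., -117.,   36.])]
pan [609. 239.  75.] [607. 259.  75.]
cap [ 542. -256.   81.]
vial [490.  -9.  73.] [492.67001632   0.89288678  73.        ]
spare [ 772. -150.  130.]
jarA [763. -31. 130.]
jarB [756. 107. 130.]
```

View pics/c1.png

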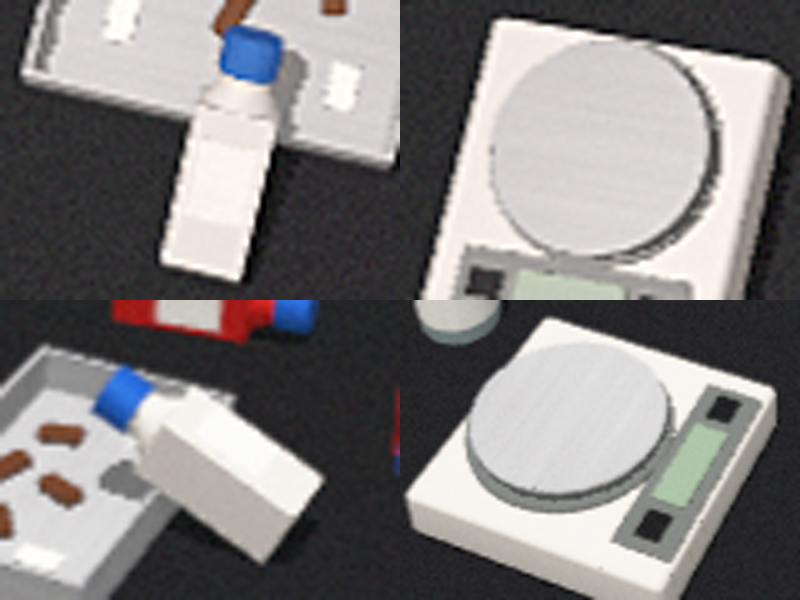

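The bottle's upper face is clear: its base corners are at about (252.3,232.3) and (267.9,235.9) in the top view. The pan's rim is also clear in both views (top centre about (193,169)/5 in the crop).

Run:
```python
from h import *
from scipy.spatial.transform import Rotation as R
t=cv2.imread("pics/top0.png")
f=lambda x,y:((x+.5)/5-.5+220,(y+.5)/5-.5+180)
a=np.radians(26)
B=[onz("top",f(*p),45) for p in [(161,264),(241,281)]]
S=[onz("top",f(*p),45+105*np.sin(a)) for p in [(193,118),(274,124)]]
print("base",np.round(B),"shoulder",np.round(S))
b=np.mean(B,0);s=np.mean(S,0);print("len",np.linalg.norm((s-b)[:2]),"exp",105*np.cos(a))
h=s-b
cap=tri([ray("top",f(250,52)),ray("side",((122+.5)/5-.5+230,(97+.5)/5-.5+170))]);print("cap",cap)
c0=np.array([*b[:2],0]);print("yaw",np.degrees(np.arctan2(h[1],h[0])),"edge-yaw",[np.degrees(np.arctan2(*(x[0]-x[1])[:2])) for x in (B,S)],"capyaw",np.degrees(np.arctan2(*(cap-b)[[1,0]])))
# rim line at x: near wall outer top
for p in [(22,73),(390,168)]: print("rim",onz("top",f(*p),36).round())
for p in [(280,235),(316,263)]:pass
# side-view check of predicted points
for p in B+S: print("side px in crop",(5*(proj("side",p)-[230,170])+[0,300]).round())
st=arm.read_state();Rm=R.from_quat(st["ee_rot"]);print(Rm.as_matrix().round(3))
# pan edges: crop scale5 top
# pan ellipse fit via crops: print candidate centres for heights
for z in (62,75,87): print(z,onz("top",((604-400+.5)/5-.5+72,(150+.5)/5-.5+140),z).round(1),onz("side",((570-400+.5)/400*120-.5+130,(417-300+.5)/300*90-.5+270),z).round(1))
```

```text
base [[ 419. -199.   45.]
 [ 409. -249.   45.]] shoulder [[ 503. -218.   91.]
 [ 500. -267.   91.]]
len 89.66969215675043 exp 94.37337486141254
cap [ 545.84390851 -253.17883875   83.88421021]
yaw -12.187069651082624 edge-yaw [np.float64(11.641695872337392), np.float64(4.037869711590029)] capyaw -12.496603767004693
rim [ 540. -110.   36.]
rim [ 481. -342.   36.]
side px in crop [297. 516.]
side px in crop [324. 475.]
side px in crop [174. 423.]
side px in crop [194. 383.]
[[-0.944 -0.33  -0.001]
 [-0.33   0.944  0.002]
 [ 0.     0.002 -1.   ]]
62 [613.4 242.8  62. ] [613.6 248.1  62. ]
75 [610.3 238.1  75. ] [608.3 258.7  75. ]
87 [607.4 233.7  87. ] [603.4 268.6  87. ]
```

Call:
move_arm(fingers=[85,85,85,85,85,85,85,85,85,85], travel=[[-379,238,100],[-379,238,100],[-379,238,100],[-379,238,100],[-379,238,100],[-379,238,100],[-379,238,100],[-379,238,100],[-379,238,100],[-379,238,100]], dr=[[0,0,0.551],[0,0,0.551],[0,0,0.551],[0,0,0.551],[0,0,0.551],[0,0,0.551],[0,0,0.551],[0,0,0.551],[0,0,0.551],[0,0,0.551]])

```text
clock: 1.1
position: [487.4, -237.0, 303.4]
ee_rot: [0.105, 0.994, 0.0, -0.001]
contact_force: [-0.3, -0.6, -0.1]
gripper_width: 84.6
grasp_force: 0.0
```

Run:
```python
from h import *
from scipy.spatial.transform import Rotation as R
m=arm.camera_model("wrist");im=arm.get_image("wrist");cv2.imwrite("pics/w1.png",im[:,:,::-1])
s=arm.read_state();print(s["position"],R.from_quat(s["ee_rot"]).as_matrix().round(3),s["joints"].round(2))
np.save("w1.npy",m,allow_pickle=True);print(np.round(m["intrinsics"],1).tolist(),np.round(m["pose"],2).tolist())
```

```text
[ 487.88551765 -236.70485929  303.16747973] [[-0.978  0.208 -0.002]
 [ 0.208  0.978  0.001]
 [ 0.002  0.    -1.   ]] [-0.15  0.34 -0.34 -0.   -0.89 -1.63]
[[322.0, 0.0, 259.7], [0.0, 322.0, 190.7], [0.0, 0.0, 1.0]] [[0.21, -0.94, -0.25, 423.36], [0.98, 0.2, 0.05, -222.96], [0.0, -0.26, 0.97, 271.29], [0.0, 0.0, 0.0, 1.0]]
```

View pics/w1.png

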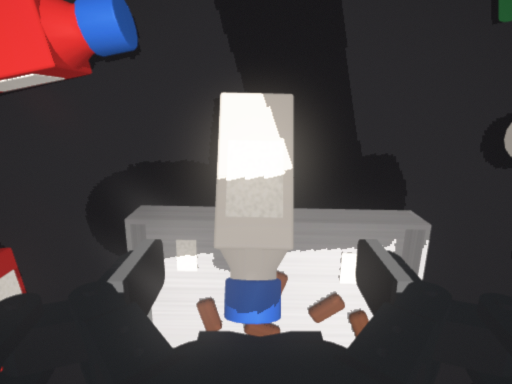

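Wrist view: bottle's upper face runs from (221,94),(293,95) at the base to (216,244),(295,245) at the shoulder. The tray rim is at row ~208, and the finger pads lie either side of the bottle.

Run:
```python
from h import *
m=np.load("w1.npy",allow_pickle=True).item()
for p,z in [((221,94),45),((293,95),45),((216,244),91),((295,245),91),((252,301),95),((130,210),36),((420,211),36)]: print(p,onz("wrist",p,z,m).round(1))
```

```text
(221, 94) [ 411.3 -246.8   45. ]
(293, 95) [ 422.1 -199.5   45. ]
(216, 244) [ 497.8 -265.7   91. ]
(295, 245) [ 508.5 -218.9   91. ]
(252, 301) [ 538.3 -252.1   95. ]
(130, 210) [ 479.3 -336.5   36. ]
(420, 211) [ 526.6 -118.4   36. ]
```

Call:
move_arm(fingers=[85,85,85,85,85,45,40,40,40,40], travel=[[2.5,-2,30],[2.5,-2,60],[2.5,-2,85],[2.5,-2,98],[2.5,-2,98],[2.5,-2,98],[2.5,-2,98],[2.5,-2,98],[2.5,-2,98],[2.5,-2,98]], dr=[[0,0,0.01],[0,0,0.01],[0,0,0.01],[0,0,0.01],[0,0,0.01],[0,0,0.01],[0,0,0.01],[0,0,0.01],[0,0,0.01],[0,0,0.01]])

```text
clock: 2.15
position: [483.1, -241.5, 208.1]
ee_rot: [0.112, 0.994, -0.0, 0.001]
contact_force: [-2.0, 0.7, 5.4]
gripper_width: 49.5
grasp_force: 61.8
```

Call:
move_arm(fingers=[40,40,40,40,40,40,40,40], travel=[[0,0,-10],[0,0,-30],[0,0,-60],[0,0,-100],[0,0,-140],[0,0,-150],[0,0,-150],[0,0,-150]], dr=[[0,0,0],[0,0,0],[0,0,0],[0,0,0],[0,0,0],[0,0,0],[0,0,0],[0,0,0]])

```text
clock: 2.95
position: [481.7, -241.0, 354.3]
ee_rot: [0.112, 0.994, 0.001, -0.002]
contact_force: [-0.2, -0.1, -5.8]
gripper_width: 49.2
grasp_force: 63.3
```

Run:
```python
from h import *
m=arm.camera_model("wrist");im=arm.get_image("wrist");s=arm.get_image("side")
cv2.imwrite("pics/l1.png",np.hstack([cv2.resize(im,(400,300)),cv2.resize(s[100:250,170:370],(400,300),interpolation=cv2.INTER_CUBIC)])[:,:,::-1])
st=arm.read_state();print(st["position"],st["contact_force"],st["joints"].round(2))
```

```text
[ 481.98271461 -241.16777278  353.89792859] [ 0.75836877 -0.35606112 -4.43641337] [-0.16  0.28 -0.28 -0.   -1.02 -1.63]
```

View pics/l1.png

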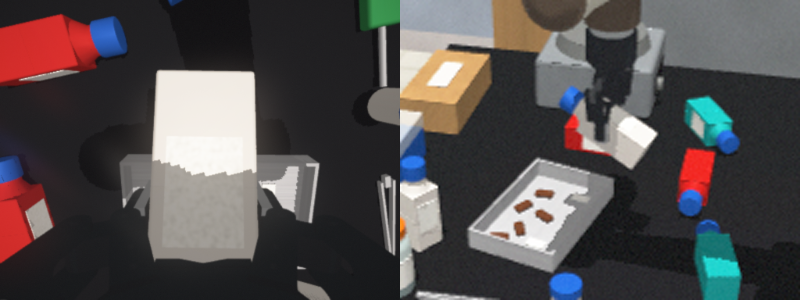

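```bash
cat > plan.py <<'E'
from h import *
from scipy.spatial.transform import Rotation as R
def target(B,phi,pitch=np.radians(26),Bt=np.array([57.9,0,185.6])):
    z=np.array([np.cos(pitch)*np.cos(phi),np.cos(pitch)*np.sin(phi),-np.sin(pitch)])
    y=np.array([-np.sin(phi),np.cos(phi),0]);x=np.cross(y,z)
    Rt=np.c_[x,y,z];return np.array(B)-Rt@Bt,Rt
def rel(p,Rt):
    s=arm.read_state();R0=R.from_quat(s["ee_rot"]).as_matrix()
    return (R0.T@(p-s["position"])).round(1),R.from_matrix(R0.T@Rt).as_rotvec().round(3)
E
python3 - <<'E'
from plan import *
for B in ([520,-100,190],[613,244,130]):
    p,Rt=target(B,np.arctan2(B[1],B[0]));print(p.round(),rel(p,Rt))
E
```

```text
[381. -73. 323.] (array([135.6, 141.2,  31.4]), array([-0.019, -1.123, -0.031]))
[482. 192. 263.] (array([ 96.3, 421.8,  91.3]), array([-0.335, -1.087, -0.54 ]))
```

Call:
move_arm(fingers=[40,40,40,40,40,40,40,40,40,40], travel=[[14,14,3],[28,28,6],[43,42,9],[58,56,12],[72,70,15],[86,86,18],[100,102,21],[112,118,25],[124,130,28],[136,141,31]], dr=[[0,-0.112,0],[0,-0.225,0],[0,-0.337,0],[0,-0.449,-0.01],[0,-0.562,-0.01],[-0.01,-0.674,-0.02],[-0.01,-0.786,-0.02],[-0.02,-0.898,-0.03],[-0.02,-1.01,-0.03],[-0.02,-1.123,-0.03]])

```text
clock: 4.05
position: [390.8, -191.5, 365.9]
ee_rot: [0.074, 0.921, 0.01, 0.382]
contact_force: [-0.0, -2.1, -5.2]
gripper_width: 49.5
grasp_force: 66.4
```

Run:
```python
from plan import *
s=arm.read_state();print(s["position"],R.from_quat(s["ee_rot"]).as_matrix().round(3).tolist(),s["joints"].round(2))
p,Rt=target([613,244,150],np.arctan2(244,613));print(p,rel(p,Rt))
```

```text
[ 390.80724881 -191.52967724  365.87892668] [[-0.698, 0.129, 0.705], [0.144, 0.989, -0.037], [-0.702, 0.076, -0.709]] [-0.1  -0.01 -0.63 -0.19 -0.16 -1.46]
[481.59286038 191.69438488 283.40186012] (array([ 49.9, 384.4, 108.1]), array([-0.371, -0.31 , -0.358]))
```

Run:
```python
from plan import *
d=np.radians
_,Rt=target([0,0,0],d(40),d(85));print(rel(np.array([450,-130,390]),Rt))
```

```text
(array([-49.3,  70.3,  22.3]), array([-0.289,  0.684, -0.797]))
```

Call:
move_arm(fingers=[40,40,40,40,40,40,40,40,40,40], travel=[[-5,7,2],[-10,14,4],[-16,22,7],[-22,31,10],[-28,40,13],[-34,48,16],[-40,57,19],[-45,65,21],[-49,70,22],[-49,70,22]], dr=[[-0.033,0.078,-0.09],[-0.066,0.156,-0.18],[-0.099,0.234,-0.27],[-0.132,0.312,-0.36],[-0.165,0.39,-0.45],[-0.198,0.468,-0.54],[-0.231,0.546,-0.63],[-0.264,0.624,-0.72],[-0.289,0.684,-0.797],[-0.289,0.684,-0.797]])

```text
clock: 5.05
position: [451.2, -130.0, 390.7]
ee_rot: [-0.342, 0.939, 0.014, 0.041]
contact_force: [-0.4, 0.9, -4.9]
gripper_width: 49.6
grasp_force: 66.3
```

Run:
```python
from plan import *
d=np.radians
s=arm.read_state();print(s["position"].round(1),R.from_quat(s["ee_rot"]).as_matrix().round(3).tolist(),s["joints"].round(2))
_,Rt=target([0,0,0],d(90),d(60));print(rel(np.array([530,-40,390]),Rt))
```

```text
[ 451.2 -130.   390.7] [[-0.763, -0.643, 0.067], [-0.64, 0.766, 0.055], [-0.087, -0.001, -0.996]] [ 0.05  0.12 -0.37 -0.06 -1.01 -0.89]
(array([-117.7,   18.3,   10.9]), array([-0.266, -0.409, -0.838]))
```

Call:
move_arm(fingers=[40,40,40,40,40,40,40,40,40], travel=[[-14,2,1],[-28,4,2],[-42,6,4],[-56,9,5],[-71,11,6],[-86,13,8],[-101,16,9],[-118,18,11],[-118,18,11]], dr=[[-0.033,-0.051,-0.105],[-0.066,-0.102,-0.21],[-0.1,-0.153,-0.314],[-0.133,-0.205,-0.419],[-0.166,-0.256,-0.524],[-0.2,-0.307,-0.629],[-0.233,-0.358,-0.733],[-0.266,-0.409,-0.838],[-0.266,-0.409,-0.838]])

```text
clock: 5.95
position: [531.0, -40.3, 390.5]
ee_rot: [-0.682, 0.684, 0.182, 0.184]
contact_force: [0.6, -0.3, -4.3]
gripper_width: 49.5
grasp_force: 66.2
```

Run:
```python
from plan import *
d=np.radians
s=arm.read_state();print(s["position"].round(1),R.from_quat(s["ee_rot"]).as_matrix().round(3).tolist(),s["joints"].round(2))
p,Rt=target([613,160,200],d(90),d(26));print(p,rel(p,Rt))
```

```text
[531.  -40.3 390.5] [[-0.001, -1.0, 0.003], [-0.865, 0.002, 0.501], [-0.501, -0.002, -0.865]] [ 0.06  0.26 -0.05 -0.55 -1.27  0.1 ]
[613.          18.56551441 333.40186012] (array([-22.4, -81.7,  79.1]), array([-0.003, -0.592,  0.   ]))
```

Call:
move_arm(fingers=[40,40,40,40,40,40,40,40], travel=[[-3,-12,11],[-6,-24,22],[-9,-36,34],[-12,-48,46],[-16,-60,58],[-20,-72,70],[-22,-82,79],[-22,-82,79]], dr=[[0,-0.085,0],[0,-0.17,0],[0,-0.255,0],[0,-0.34,0],[0,-0.425,0],[0,-0.51,0],[0,-0.592,0],[0,-0.592,0]])

```text
clock: 6.75
position: [612.6, 16.7, 331.6]
ee_rot: [-0.598, 0.602, 0.374, 0.374]
contact_force: [-0.0, -0.2, -5.3]
gripper_width: 49.4
grasp_force: 66.5
```

Run:
```python
from plan import *
d=np.radians
s=arm.read_state();print(s["position"].round(1),R.from_quat(s["ee_rot"]).as_matrix().round(3).tolist(),s["joints"].round(2))
p,Rt=target([613,244,120],d(90),d(26));print(p,rel(p,Rt))
a=arm.get_image("side");b=arm.get_image("top");cv2.imwrite("pics/side2.png",a[:,:,::-1]);cv2.imwrite("pics/top2.png",b[:,:,::-1])
pr=proj("side",s["position"]+R.from_quat(s["ee_rot"]).as_matrix()@[57.9-60*.9,0,185.6-26]);print(pr,proj("top",[613,160,275]))
x,y=(pr-[80,60]).astype(int);x2,y2=(proj("top",[613,160,275])-[80,60]).astype(int)
cv2.imwrite("pics/c2.png",np.vstack([cv2.resize(a[y:y+120,x:x+160],(400,300),interpolation=cv2.INTER_CUBIC),cv2.resize(b[y2:y2+120,x2:x2+160],(400,300),interpolation=cv2.INTER_CUBIC)])[:,:,::-1]);print(x,y,x2,y2)
```

```text
[612.6  16.7 331.6] [[-0.005, -1.0, 0.003], [-0.441, 0.005, 0.897], [-0.897, 0.003, -0.441]] [-0.04  0.49  0.15 -1.13 -1.46  0.31]
[613.         102.56551441 253.40186012] (array([ 32.3,  -0.2, 111.5]), array([-0.003, -0.003, -0.005]))
[187.04038723 216.73565998] [115.56054223 150.75927861]
107 156 35 90
```

View pics/c2.png

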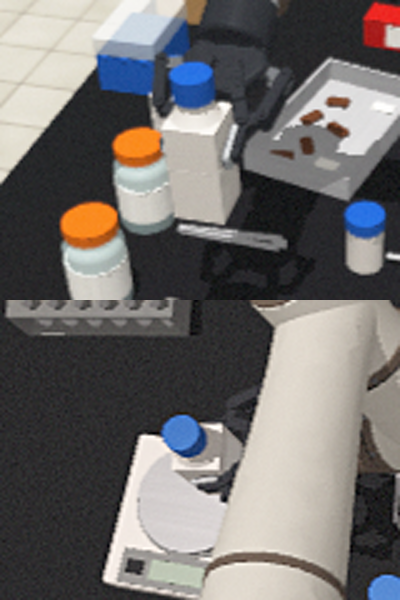

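The side crop shows the bottle upright in the gripper, cap at crop (192,72) and lowest corner at about (208,221). In the top crop the cap is at (186,434).

Run:
```python
from plan import *
s=arm.read_state();Rm=R.from_quat(s["ee_rot"]).as_matrix();T=s["position"]
Bt=np.array([57.9,0,185.6]);c=np.cos(np.radians(26));sn=np.sin(np.radians(26))
ax=np.array([-c,0,-sn]);ux=np.array([-sn,0,c])  # axis, forward normal
P=lambda a,u,v:T+Rm@(Bt+a*ax+u*ux+v*np.array([0,1,0]))
fs=lambda x,y:((x+.5)/2.5-.5+107,(y+.5)/2.5-.5+156);ft=lambda x,y:((x+.5)/2.5-.5+35,(y-300+.5)/2.5-.5+90)
print("cap tri",tri([ray("side",fs(192,72)),ray("top",ft(186,432))]).round(1),"pred",P(148,0,0).round(1),"base",P(0,0,0).round(1))
for nm,q in dict(b1=(0,25,25),b2=(0,25,-25),b3=(0,-25,-25),s1=(105,25,25),s2=(105,25,-25),s3=(105,-25,-25),s4=(105,-25,25)).items():
    print(nm,((proj("side",P(*q))+.5-[107,156])*2.5-.5).round(),((proj("top",P(*q))+.5-[35,90])*2.5-.5+[0,300]).round())
a=cv2.imread("pics/side2.png");cv2.imwrite("pics/c3.png",cv2.resize(a[170:250,160:220],(600,600*80//60)[:1]+(600,),interpolation=cv2.INTER_CUBIC) if 0 else cv2.resize(a[175:250,150:230],(640,600),interpolation=cv2.INTER_CUBIC))
```

```text
cap tri [615.2 153.7 341.6] pred [612.3 158.2 347.7] base [612.3 157.5 199.7]
b1 [223. 222.] [203. 493.]
b2 [172. 214.] [207. 451.]
b3 [191. 182.] [250. 451.]
s1 [215. 130.] [168. 469.]
s2 [161. 122.] [172. 422.]
s3 [181.  91.] [220. 422.]
s4 [233.  98.] [217. 469.]
```

View pics/c3.png

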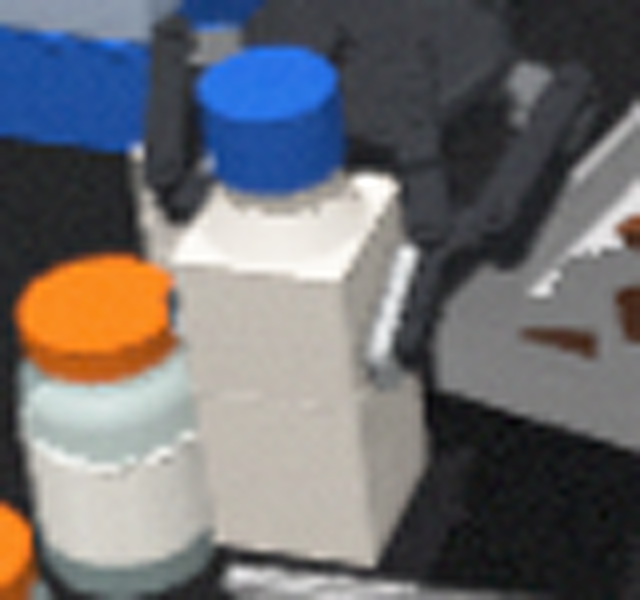

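Call:
move_arm(fingers=[40,40,40,40,40,40,40,40], travel=[[4,0,25],[10,0,50],[18,0,75],[28,0,95],[38,0,110],[46,0,118],[52,0,122],[52,0,122]], dr=[[0,0,0],[0,0,0],[0,0,0],[0,0,0],[0,0,0],[0,0,0],[0,0,0],[0,0,0]])

```text
clock: 7.65
position: [612.6, 104.0, 233.6]
ee_rot: [-0.6, 0.6, 0.373, 0.375]
contact_force: [0.1, 0.2, -4.5]
gripper_width: 49.1
grasp_force: 66.6
```

Run:
```python
from plan import *
s=arm.read_state();Rm=R.from_quat(s["ee_rot"]).as_matrix();T=s["position"]
print(T.round(1),Rm.round(3).tolist(),s["joints"].round(2),s["contact_force"],s["wrist_torque"],"base",(T+Rm@[57.9,0,185.6]).round(1))
a=arm.get_image("side")[:,:,::-1];cv2.imwrite("pics/side3.png",a)
cv2.imwrite("pics/c4.png",cv2.resize(a[240:360,120:280],(800,600),interpolation=cv2.INTER_CUBIC))
```

```text
[612.6 104.  233.6] [[0.001, -1.0, 0.002], [-0.44, 0.002, 0.898], [-0.898, -0.002, -0.44]] [ 0.08  0.6   0.08 -1.2  -1.28  0.45] [ 0.11025454  0.21008007 -4.47854824] [-3.04323589  0.03972798 -0.02225522] base [613.1 245.2  99.9]
```

View pics/c4.png

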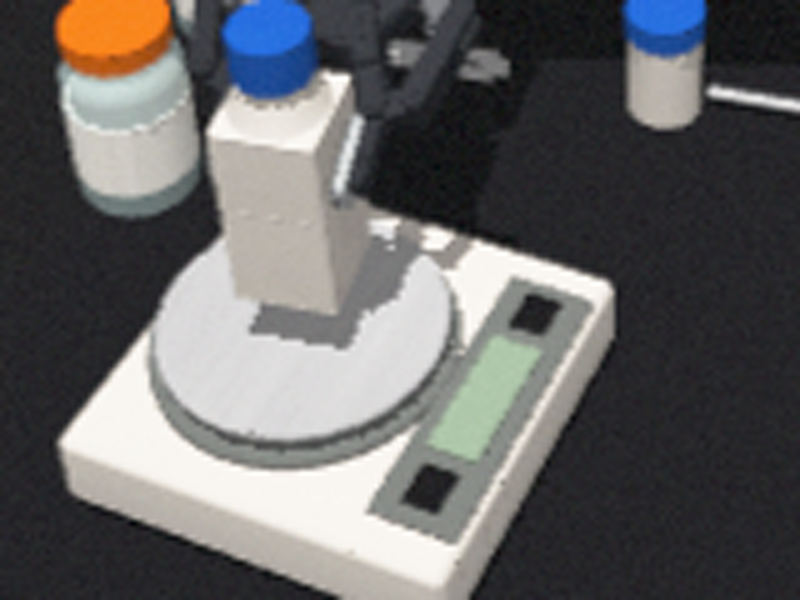

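Run:
```python
from plan import *
ft=lambda x,y:((x-400+.5)/5-.5+72,(y+.5)/5-.5+140);fs=lambda x,y:((x-400+.5)/400*120-.5+130,(y-300+.5)/300*90-.5+270)
for a,b in [((495,18),(408,495)),((788,68),(545,320))]: print("housing",tri([ray("top",ft(*a)),ray("side",fs(*b))]).round(1),onz("top",ft(*a),48).round(1),onz("side",fs(*b),48).round(1))
# pan ellipses: top extents x 490..713,y 38..258 ; side extents x 468..672,y 343..494
print("pan",tri([ray("top",ft(601.5,148)),ray("side",fs(570,418.5))]).round(1))
```

```text
housing [704.4 325.8  46.2] [704.7 325.3  48. ] [702.6 327.1  48. ]
housing [677.1 136.2  35.7] [671.4 132.3  48. ] [673.5 147.5  48. ]
pan [615.3 245.9  57.9]
```

Call:
move_arm(fingers=[40,40,40,40,40,40,40], travel=[[3.6,0,1.8],[7.2,0,3.5],[10.8,0,5.3],[14.4,0,7],[18,0,8.8],[18,0,8.8],[18,0,8.8]], dr=[[0,0,0],[0,0,0],[0,0,0],[0,0,0],[0,0,0],[0,0,0],[0,0,0]])

```text
clock: 8.4
position: [612.8, 104.6, 214.6]
ee_rot: [0.6, -0.6, -0.373, -0.376]
contact_force: [0.4, -1.5, -5.3]
gripper_width: 49.4
grasp_force: 66.6
```

Base near 81, no contact. Continue in 4 mm, then 2 mm steps.

Call:
move_arm(fingers=[40,40,40,40,40,40], travel=[[1.8,0,0.9],[3.6,0,1.8],[5.4,0,2.6],[7.2,0,3.5],[7.2,0,3.5],[7.2,0,3.5]], dr=[[0,0,0],[0,0,0],[0,0,0],[0,0,0],[0,0,0],[0,0,0]])

```text
clock: 9.0
position: [612.8, 104.6, 206.7]
ee_rot: [0.6, -0.6, -0.373, -0.376]
contact_force: [-0.6, 0.6, -5.5]
gripper_width: 49.4
grasp_force: 66.6
```

Run:
```python
from plan import *
F=[arm.read_state()["contact_force"][2]];a=arm.get_image("side")[:,:,::-1];cv2.imwrite("pics/side4.png",a)
s=arm.read_state();F.append(s["contact_force"][2]);print(F,s["position"].round(1))
cv2.imwrite("pics/c5.png",cv2.resize(a[260:360,130:250],(720,600),interpolation=cv2.INTER_CUBIC))
```

```text
[np.float64(-5.486703727815832), np.float64(-5.297166438802924)] [612.8 104.6 206.8]
```

View pics/c5.png

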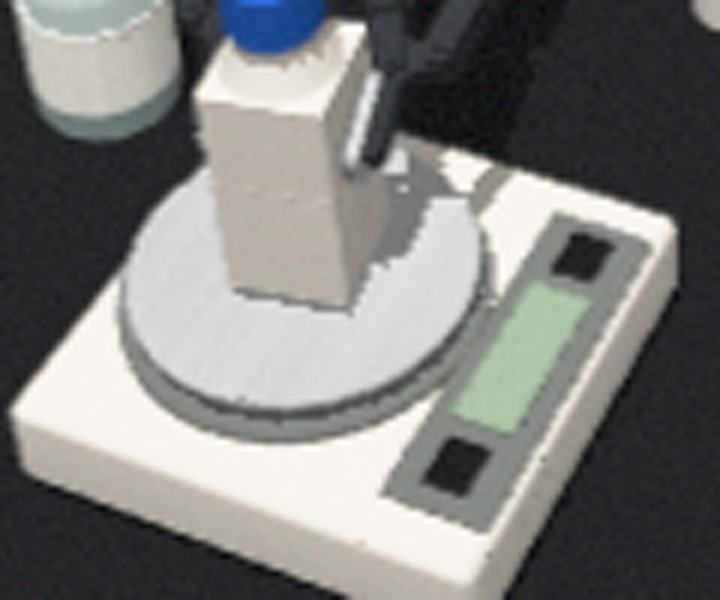

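The shadow gap under the base (233,290)–(350,310) has almost closed, so contact is near. I'll use 1 mm steps.

Call:
move_arm(fingers=[40,40,40], travel=[[0.9,0,0.45],[0.9,0,0.45],[0.9,0,0.45]], dr=[[0,0,0],[0,0,0],[0,0,0]])

```text
clock: 9.35
position: [612.8, 104.6, 205.8]
ee_rot: [0.6, -0.599, -0.373, -0.376]
contact_force: [-0.5, 0.2, -5.1]
gripper_width: 49.6
grasp_force: 66.6
```

Call:
move_arm(fingers=[40,40,40], travel=[[0.9,0,0.45],[0.9,0,0.45],[0.9,0,0.45]], dr=[[0,0,0],[0,0,0],[0,0,0]])

```text
clock: 9.65
position: [612.8, 104.6, 204.8]
ee_rot: [0.6, -0.6, -0.373, -0.376]
contact_force: [-0.2, 0.7, -4.1]
gripper_width: 49.2
grasp_force: 66.6
```

Call:
move_arm(fingers=[40,40,40], travel=[[0.45,0,0.22],[0.45,0,0.22],[0.45,0,0.22]], dr=[[0,0,0],[0,0,0],[0,0,0]])

```text
clock: 9.95
position: [612.8, 104.6, 204.3]
ee_rot: [0.6, -0.599, -0.373, -0.376]
contact_force: [0.3, 0.0, -4.6]
gripper_width: 49.7
grasp_force: 66.6
```

Run:
```python
from plan import *
s=arm.read_state();print(s["contact_force"],s["wrist_torque"],s["position"].round(1))
```

```text
[ 0.34667475  0.04260547 -4.61948786] [-3.03228182 -0.0273995   0.03615499] [612.8 104.6 204.3]
```

Call:
move_arm(fingers=[40,40,40], travel=[[0.9,0,0.45],[0.9,0,0.45],[0.9,0,0.45]], dr=[[0,0,0],[0,0,0],[0,0,0]])

```text
clock: 10.25
position: [612.8, 104.6, 203.3]
ee_rot: [0.6, -0.6, -0.373, -0.376]
contact_force: [0.2, -0.2, -5.3]
gripper_width: 49.4
grasp_force: 66.6
```

Run:
```python
from plan import *
s=arm.read_state();print(s["contact_force"],s["wrist_torque"],s["position"].round(1))
```

```text
[ 0.23598525 -0.18276901 -5.29901174] [-3.04740440e+00 -2.40241361e-03 -2.00492001e-02] [612.8 104.6 203.3]
```

Call:
move_arm(fingers=[40,40,40], travel=[[0.9,0,0.45],[0.9,0,0.45],[0.9,0,0.45]], dr=[[0,0,0],[0,0,0],[0,0,0]])

```text
clock: 10.55
position: [612.8, 104.6, 202.2]
ee_rot: [0.6, -0.6, -0.373, -0.376]
contact_force: [-1.1, 0.0, -5.3]
gripper_width: 49.6
grasp_force: 66.6
```

Call:
move_arm(fingers=[40,40,40], travel=[[0.45,0,0.22],[0.45,0,0.22],[0.45,0,0.22]], dr=[[0,0,0],[0,0,0],[0,0,0]])

```text
clock: 10.85
position: [612.8, 104.6, 201.8]
ee_rot: [0.6, -0.6, -0.373, -0.376]
contact_force: [-0.7, 0.7, -4.6]
gripper_width: 49.5
grasp_force: 66.6
```

Run:
```python
from plan import *
s=arm.read_state();print(s["contact_force"],s["wrist_torque"],s["position"].round(1))
```

```text
[-0.68924714  0.67595181 -4.6385101 ] [-3.09014109e+00  5.56225009e-02  2.10286055e-03] [612.8 104.6 201.8]
```

Call:
move_arm(fingers=[40,40,40], travel=[[0.9,0,0.45],[0.9,0,0.45],[0.9,0,0.45]], dr=[[0,0,0],[0,0,0],[0,0,0]])

```text
clock: 11.15
position: [612.9, 104.6, 201.1]
ee_rot: [0.6, -0.599, -0.373, -0.376]
contact_force: [-0.6, -0.1, -3.9]
gripper_width: 49.5
grasp_force: 66.7
```

Call:
move_arm(fingers=[40,40,40], travel=[[0.45,0,0.22],[0.45,0,0.22],[0.45,0,0.22]], dr=[[0,0,0],[0,0,0],[0,0,0]])

```text
clock: 11.45
position: [612.9, 104.6, 200.6]
ee_rot: [0.6, -0.599, -0.373, -0.376]
contact_force: [-0.9, -1.2, -2.6]
gripper_width: 49.2
grasp_force: 66.7
```

Run:
```python
from plan import *
s=arm.read_state();print(s["contact_force"],s["wrist_torque"],s["position"].round(1))
```

```text
[-0.88112319 -1.18291634 -2.59048563] [-2.49250624  0.01063992  0.17875553] [612.9 104.6 200.6]
```

Run:
```python
from plan import *
im=arm.get_image("wrist")[:,:,::-1];cv2.imwrite("pics/w2.png",im);cv2.imwrite("pics/w2b.png",cv2.resize(im,(800,600),interpolation=cv2.INTER_CUBIC))
s=arm.read_state();Rm=R.from_quat(s["ee_rot"]).as_matrix();m=arm.camera_model("wrist");P=np.array(m["pose"]);print(P.round(3).tolist());print("cam in tool",(Rm.T@(P[:3,3]-s["position"])).round(1),(Rm.T@P[:3,:3]).round(3).tolist())
np.save("w2.npy",m,allow_pickle=True)
```

```text
[[-1.0, 0.004, -0.001, 613.531], [0.0, -0.189, -0.982, 103.642], [-0.004, -0.982, 0.189, 126.552], [0.0, 0.0, 0.0, 1.0]]
cam in tool [66.9 -0.3 31.7] [[0.0, 0.965, 0.261], [1.0, -0.0, -0.001], [-0.001, 0.261, -0.965]]
```

View pics/w2b.png

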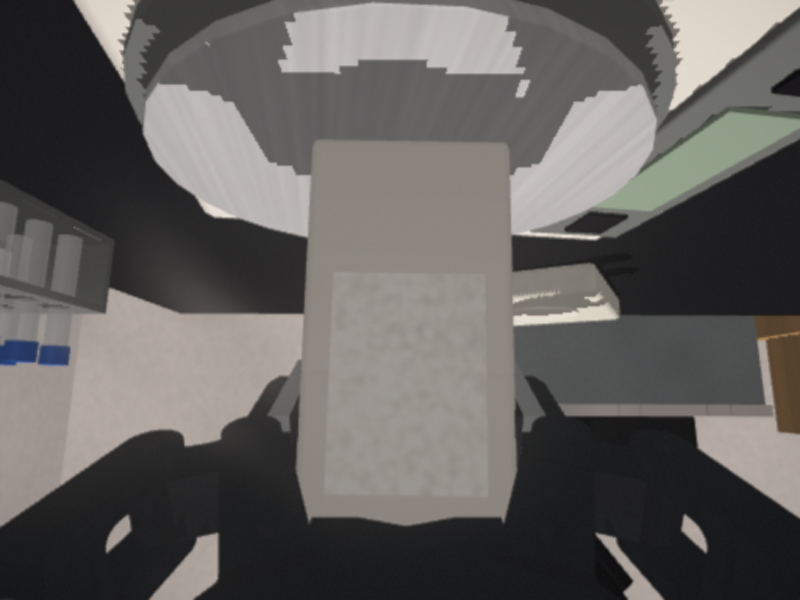

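The wrist view shows the bottle's back face: base corners at (313,142) and (509,143), sides running to row ~468, and the pan rim above. Next I'll fit both side lines to subpixel accuracy and get the lean from their vanishing point.

```bash
cat > lean.py <<'E'
from plan import *
def lean(f,m):
    g=cv2.GaussianBlur(cv2.cvtColor(cv2.imread(f),cv2.COLOR_BGR2GRAY),(3,3),0).astype(float)
    L=[]
    for p,q in [((200,94),(190.5,294)),((325.5,94),(330.5,294))]:
        pts=[]
        for v in range(100,232,1):
            u0=p[0]+(q[0]-p[0])*(v-p[1])/(q[1]-p[1]);us=np.arange(int(u0)-6,int(u0)+7)
            d=np.abs(np.gradient(g[v,us]));
            if d.max()<8: continue
            k=int(d.argmax());w=slice(max(k-1,0),k+2);pts.append((v,(us[w]*d[w]).sum()/d[w].sum()))
        pts=np.array(pts)
        for _ in range(5):
            c=np.polyfit(pts[:,0],pts[:,1],1);r=pts[:,1]-np.polyval(c,pts[:,0]);pts=pts[np.abs(r)<max(.4,2*r.std())]
        print(c.round(4),len(pts),r.std().round(2));L.append(c)
    v=(L[1][1]-L[0][1])/(L[0][0]-L[1][0]);u=np.polyval(L[0],v)
    d=ray("wrist",(u,v),m)[1];d*=-1 if d[2]>0 else 1
    return -d,np.degrees(np.arctan2(d[:2],d[2]))
if __name__=="__main__":
    print(lean("pics/w2.png",np.load("w2.npy",allow_pickle=True).item()))
E
python3 lean.py
```

```text
[-5.160000e-02  2.042796e+02] 125 0.17
[2.170000e-02 3.235385e+02] 97 0.17
(array([0.01101674, 0.01506275, 0.99982586]), array([-179.36870284, -179.13688319]))
```

Call:
move_arm(fingers=[40,40,40], travel=[[0.9,0,-0.4],[0.9,0,-0.4],[0.9,0,-0.4]], dr=[[0,-0.015,0],[0,-0.015,0],[0,-0.015,0]])

```text
clock: 11.8
position: [612.8, 103.8, 199.2]
ee_rot: [0.597, -0.597, -0.378, -0.38]
contact_force: [-0.3, 0.4, -3.8]
gripper_width: 49.5
grasp_force: 66.7
```

Run:
```python
from lean import *
F=[];im=None
for i in range(6):
    im=arm.get_image("wrist");s=arm.read_state();F.append(np.r_[s["contact_force"][2],s["wrist_torque"][0]])
cv2.imwrite("pics/w3.png",im[:,:,::-1]);print(np.mean(F,0),s["position"].round(2),lean("pics/w3.png",arm.camera_model("wrist")))
```

```text
[-5.170e-02  2.043e+02] 123 0.16
[2.170000e-02 3.235657e+02] 97 0.18
[-4.96765187 -3.05874625] [612.79 103.88 199.52] (array([1.16801025e-02, 4.20671839e-04, 9.99931697e-01]), array([-179.33076415, -179.97589563]))
```

Call:
move_arm(fingers=[40,40,40], travel=[[0.9,0,0.45],[0.9,0,0.45],[0.9,0,0.45]], dr=[[0,0,0],[0,0,0],[0,0,0]])

```text
clock: 12.4
position: [612.9, 103.9, 198.8]
ee_rot: [0.597, -0.597, -0.377, -0.38]
contact_force: [-0.1, 0.6, -3.6]
gripper_width: 49.4
grasp_force: 66.7
```

```bash
cat > f.py <<'E'
from plan import *
F=[]
for i in range(6):
    arm.get_image("wrist");s=arm.read_state();F.append(np.r_[s["contact_force"],s["wrist_torque"]])
print(np.mean(F,0).round(2),s["position"].round(2),s["clock"])
E
python3 f.py
```

```text
[-0.55 -0.13 -3.68 -2.8   0.01  0.06] [612.86 103.88 198.81] 12.7
```

Call:
move_arm(fingers=[40,40,40], travel=[[0.6,0,0.3],[0.6,0,0.3],[0.6,0,0.3]], dr=[[0,0,0],[0,0,0],[0,0,0]])

```text
clock: 13.0
position: [612.9, 103.9, 198.2]
ee_rot: [0.597, -0.596, -0.378, -0.38]
contact_force: [-0.1, -1.2, -2.6]
gripper_width: 49.3
grasp_force: 66.7
```

```bash
python3 f.py
```

```text
[-0.28 -1.15 -1.66 -2.47  0.03  0.13] [612.85 103.91 198.15] 13.3
```

Call:
move_arm(fingers=[40,40,40], travel=[[0.4,0,0.2],[0.4,0,0.2],[0.4,0,0.2]], dr=[[0,0,0],[0,0,0],[0,0,0]])

```text
clock: 13.6
position: [612.9, 103.9, 197.7]
ee_rot: [0.597, -0.597, -0.378, -0.38]
contact_force: [-0.1, -1.2, 0.0]
gripper_width: 49.3
grasp_force: 66.8
```

```bash
python3 f.py
```

```text
[-0.71 -1.03 -0.09 -2.17  0.05  0.17] [612.86 103.9  197.65] 13.9
```

Call:
move_arm(fingers=[49.5,50,51,53,56,62,70,85,85,85], travel=[[0,0,0],[0,0,0],[0,0,0],[0,0,0],[0,0,0],[0,0,0],[0,0,0],[0,0,0],[0,0,0],[0,0,0]], dr=[[0,0,0],[0,0,0],[0,0,0],[0,0,0],[0,0,0],[0,0,0],[0,0,0],[0,0,0],[0,0,0],[0,0,0]])

```text
clock: 14.9
position: [612.8, 103.9, 197.6]
ee_rot: [0.597, -0.597, -0.377, -0.38]
contact_force: [-0.7, 0.4, 0.2]
gripper_width: 85.0
grasp_force: 0.0
```

```bash
python3 f.py
python3 - <<'E'
from lean import *
im=arm.get_image("wrist");cv2.imwrite("pics/w4.png",im[:,:,::-1]);print(lean("pics/w4.png",arm.camera_model("wrist")))
E
```

```text
[ 0.15  0.06 -0.23 -1.79 -0.    0.03] [612.83 103.9  197.54] 15.2
[-3.960000e-02  2.030101e+02] 129 0.17
[3.300000e-02 3.224182e+02] 107 0.18
(array([5.51827594e-04, 2.02686334e-03, 9.99997794e-01]), array([-179.96838254, -179.88386919]))
```

The bottle stands free and upright, so I back the gripper straight out.

Call:
move_arm(fingers=[85,85,85,85,85,85,85,85], travel=[[0,0,-10],[0,0,-25],[0,0,-45],[0,0,-65],[0,0,-85],[-10,0,-105],[-25,0,-120],[-25,0,-120]], dr=[[0,0,0],[0,0,0],[0,0,0],[0,0,0],[0,0,0],[0,0,0],[0,0,0],[0,0,0]])

```text
clock: 16.05
position: [613.2, 4.0, 275.7]
ee_rot: [0.599, -0.596, -0.375, -0.383]
contact_force: [0.9, -0.3, 0.3]
gripper_width: 85.0
grasp_force: 0.0
```

Run:
```python
from plan import *
for i in range(4): a=arm.get_image("side")
b=cv2.imread("pics/side4.png");a=np.ascontiguousarray(a[:,:,::-1]);cv2.imwrite("pics/side5.png",a)
hsv=cv2.cvtColor(a,cv2.COLOR_BGR2HSV);m=cv2.inRange(hsv,(105,150,80),(125,255,255))
n,_,st,c=cv2.connectedComponentsWithStats(m)
print([(c[i].round(1).tolist(),int(st[i][4])) for i in range(1,n) if st[i][4]>60 and st[i][0]<300])
print("expected cap mid",proj("side",[613,245,66+137]).round(1),"moved bystanders px (vs start):")
o=cv2.imread("pics/side0.png")
for nm,(x0,y0,x1,y1) in dict(vial=(243,235,264,268),therm=(262,250,320,275),jars=(130,205,160,285),forceps=(178,242,224,258),spare=(165,178,190,225)).items():
    print(nm,int((np.abs(a[y0:y1,x0:x1].astype(int)-o[y0:y1,x0:x1]).max(2)>60).sum()))
s=arm.read_state();print(s["clock"],s["position"].round(1),s["contact_force"].round(2))
```

```text
[([165.6, 183.1], 559), ([288.9, 170.6], 79), ([252.5, 242.9], 209), ([175.6, 260.5], 301), ([44.5, 292.8], 62), ([60.0, 295.3], 81), ([35.4, 303.7], 71), ([51.0, 306.6], 75), ([25.7, 315.3], 73), ([41.7, 318.4], 81), ([15.2, 327.4], 81), ([31.7, 330.8], 86), ([4.5, 340.4], 85), ([21.1, 344.0], 94), ([10.0, 358.0], 104)]
expected cap mid [175.6 259.7] moved bystanders px (vs start):
vial 0
therm 67
jars 0
forceps 67
spare 462
16.25 [612.1   6.  271. ] [ 1.56  0.03 -0.54]
```

```bash
python3 -c "
from bench import arm
for i in range(4): arm.get_image('side')
print(arm.read_state()['joint_vel'].round(3)); print(arm.job_done())"
```

```text
[-0.001 -0.001  0.005 -0.001 -0.    -0.   ]
the job is handed in; nothing more can be done
None
```

The bottle is standing upright, cap up, near the centre of the balance pan, released with its weight already on the pan. The gripper is clear and the job was handed in at about 16 s; the verdict itself was not shown to me.

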